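# Take the wire parts basket off its drip hook

### The job

The wire parts basket has finished draining: lift it off its hook, clear of the upturned tip, and stand it upright in the grey drip tray. Keep it upright on the way, set it down without dropping it, and leave the round tin hanging on the other hook alone.

Things in the scene. Friction and masses are not known exactly. Their poses are not given: they have to be found in the camera images.
- basket: Square steel wire basket 80 x 80 x 50 mm, 0.15 to 0.3 kg, on a drip hook. Origin: centre of underside, z up. Rigid bail: wires at y = +-36 carry a bar along y (8 mm square, z 150 to 158), lying on the hook arm, yaw near the stand's; on it a black grip 30 along y, 14 along x, z 158 to 198: grasp it from above, closing along y. Hung, it can rise 90 before its rim meets the hook.
- stand: Fixed steel drip stand holding the basket; hook opens to its -x. Origin: on the bench under the hanging place, z up. Base plate x -60 to 90, y +-50, 10 mm high; post x 58 to 74 up to z 185. Hook 10 mm wide (y): level arm from post to x -38, top at z 185; upturned tip at x -38 to -30 rises to z 230, 45 above the arm.
- tray: Shallow grey plastic drip tray, fixed, 210 x 210 mm outside, walls 5 mm thick and 18 mm high, floor 5 mm thick. Origin: centre of its underside on the bench, z up.
- tin: Round solid-walled aluminium tin, 80 mm across and 60 mm high, with the same bail and grip, hanging on a second stand like the first, on the other side of the tray; it must stay there. Origin: centre of its underside, z up.
Not all that is in view belongs to the job. What is shaped like the stand but turquoise is not meant. What is shaped like the basket but green is not meant.

How it is judged:
On the way:
1. The basket is off the hook: withdrawn past the tip, more than 50 mm out of its hanging place, upright and still off the bench (x of basket in the frame of stand below -0.05 m and height (world z) of basket above 0.03 m and angle between basket's own z axis and vertical below 0.5 rad), for 0.1 s.
At the end, for the whole second after the job is handed in: The wire basket stands flat on the tray's floor, wholly inside its walls (within 62 mm of the middle along each of the tray's sides, any yaw), upright within 0.1 rad (6 degrees), released and at rest; the tin hangs within 30 mm of where it was (x of basket in the frame of tray between -0.062 and 0.062 m and y of basket in the frame of tray between -0.062 and 0.062 m and z of basket in the frame of tray between 0 and 0.01 m and angle between basket's own z axis and vertical below 0.1 rad and linear speed of basket below 0.03 m/s and angular speed of basket below 0.2 rad/s and distance of tin from where it was at the start of the episode below 0.03 m); the robot touches nothing.
It fails at once if The basket is tipped more than 0.7 rad (40 degrees) from upright (angle between basket's own z axis and vertical above 0.7 rad).
It fails at once if The basket, once off its hook, is let go while its underside is more than 35 mm above the bench (30 mm above the tray's floor) (horizontal distance between basket and stand above 0.06 m and height (world z) of basket above 0.035 m and contact force between basket and the fingers below 0.05 N).
It fails at once if The tin is moved more than 30 mm (distance of tin from where it was at the start of the episode above 0.03 m).
It also fails if it takes over 45 s, if anything falls off the work surface, if the arm or the gripper's body presses on something with over 40 N, if the wrist force passes 120 N, or if a joint passes its speed limit or range.

### The arm

A 6-joint arm with a two-finger parallel gripper is mounted at the origin on the work surface. World frame = base frame: x ahead of the robot, y to its left, z up, the work surface at z = 0. Lengths are in m, angles in rad, forces in N, time in s.
With the tool pointing down it reaches from about 0.275 to 0.825 m from the base axis. Payload 5.2 kg.
Tool frame: the origin (TCP) lies midway between the tips of the shut fingers; the grasp point (between the pads) lies 19 mm behind it (bot.pinch_z is the z of the grasp point in the tool frame, in m); z points along the fingers, y is the line along which they close (so a half turn about z gives the same grasp; the last joint's range is limited). The gripper opens to 93 mm and grips with 3 to 60 N. Pads are 15 mm wide; open, the fingers measure 128 mm over their backs; the gripper's body (75 mm by 188 mm) begins 65 mm behind the grasp point.
Start: joints at [-1.514, 0.259, 1.535, -0, 1.348, -0.203], TCP at [0.141, -0.532, 0.219] pointing down, gripper open.
Joint ranges: [-3.14, 3.14], [-0.91, 2.08], [0.19, 2.58], [-1.22, 4.36], [0.22, 2.71], [-3.12, 3.12]. Speed limits (rad/s): [2.57, 2.57, 3.14, 3.14, 3.14, 3.14].

### API

Orientations are given as a unit quaternion [w, x, y, z].
In Python, from workcell import bot gives the robot as it stands. The module is installed in compiled form; this text tells all that it offers.
- The arm moves only by the tool step_arm, never from a script. Its argument "deltas" is one flat list of numbers, 7 for each row, row after row: the shift along the tool's x, y, z in cm, then the turn, a rotation vector about the tool's x, y, z in rad, then the closure, from 0 (fully open) to 1 (shut). A call has 1 to 12 rows; each row shifts and turns the commanded pose from where the row before left it, along the tool's axes as they then stand; what a row does not reach is not made up. A row lasts 1/8 s, in which the tool goes at most 62.5 mm and 10.7 degrees, less where a joint would pass 70% of its speed; a pose out of reach is approached as far as the arm can. A call with a gripper value outside its range is refused whole. The fingers move at their own pace and stop on an object; "grip_force" is the grip in N (left out, the last holds). Time passes only in rows, so rows that do not move let the fingers close. It gives the time, the measured TCP pose, the force, the opening and the grip force at its end, in the units of the state.
- bot.state(): the state, without advancing time (a new reading comes with each control period).
- bot.get_image(name): name is "scene" or "side" or "wrist"; returns the picture (384x512x3 uint8, red, green, blue); there is no depth.
- bot.get_calibration(name): a dict with "vfov" (degrees; the focal length in pixels is half the picture's height over the tangent of half this angle, whatever the lens; pixels are square), "cx", "cy" (the principal point, pixels), "R" (3x3) and "t" (3): a world point X has camera coordinates R X + t. Camera axes: x right, y down, z forward; pixel columns grow to the right and rows downward; lengths in m; the calibration is good to about 2 mm. A picture is of the moment at which its call begins: read the wrist's pose just before it. get_calibration takes no time and is no camera call; for the wrist camera it gives the pose at the moment of the call.
- bot.close_job(): hands the job in; it is judged then, once.
Trained networks look in the newest picture that a camera, given by its name, has taken for a name from the list of things; names that differ only in an ending like _2 or _b are one class to them, and where a whole thing is asked for, a point or a joint stands for the part that bears it (a point fixed in the world has none). Each returns a list of dicts, best first, with "confidence" (0 to 1); they miss things now and then, are a little off and sometimes report something else, mostly with a low value. They report only what shows in the picture. A call takes as long as a camera call. They do not tell look-alikes from the thing itself.
- bot.outline_of(target, camera): "region" (384x512 bool, what is visible of it).
- bot.spot_point(target, camera): "xyz" ([x, y, z] in m, in world coordinates, good to about 4 mm: a listed point, or the origin of a listed thing).
The state is a dict: "clock": time; "joint_positions": joint angles; "qvel": joint speeds; "tau": joint torques, N m; "tool_pos": TCP position; "tcp_rot": TCP orientation; "wrist_force": force on the tool from outside, world axes, zero at the start; "torque": the same for the moment, N m; "grip_width": opening from 0.0 (shut) to 1.0 (fully open); "gripper_force": force on a finger pad.
Only numpy, scipy, OpenCV 4.12 (cv2) and the standard library are available. Lean on these libraries where they do the work, as an engineer would, in place of code of your own. Each camera call takes 0.05 s, during which the arm holds its last target. There are 200 camera calls.

## Working session

There is one attempt and no reset: what is moved stays moved. The work goes in short steps, Python scripts to look and compute and a tool call to move; the robot and the scene stay as the last step left them, time stands still between calls to the robot, and variables do not carry over. Pictures are saved under pics/ and viewed, at most 10 in all, crops included, and the job is handed in when it is done.

Besides the shell and the picture viewer there is one more tool, called by a JSON object that holds its "name" and its "arguments", one argument or row to a line. step_arm: Moves the arm, as the interface text tells. Its arguments: {"type":"object","properties":{"deltas":{"type":"array"},"grip_force":{"type":"number"}},"required":["deltas"]}

```bash
mkdir -p pics; python3 - <<'E'
from workcell import bot
import cv2,numpy as np
ims=[]
for c in ["scene","side"]:
    im=bot.get_image(c); cv2.imwrite(f"pics/{c}0.png",im[:,:,::-1]); 
    for t in ["basket","stand","tray","tin"]:
        for d in bot.spot_point(t,c):
            k=bot.get_calibration(c); f=192/np.tan(np.radians(k["vfov"]/2)); p=np.array(k["R"])@d["xyz"]+k["t"]
            print(c,t,np.round(d["xyz"],3),round(d["confidence"],2),np.round([k["cx"]+f*p[0]/p[2],k["cy"]+f*p[1]/p[2]]))
s=bot.state();print(s["clock"],s["tool_pos"],s["tcp_rot"],bot.pinch_z)
E
```

```text
scene basket [ 0.58  -0.314  0.036] 0.96 [224. 283.]
scene basket [ 0.326 -0.271 -0.   ] 0.92 [172. 222.]
scene stand [ 0.576 -0.32   0.001] 0.97 [222. 292.]
scene stand [ 0.498 -0.507 -0.003] 0.74 [136. 323.]
scene tray [0.471 0.008 0.002] 0.9 [285. 195.]
scene tin [0.539 0.329 0.036] 0.97 [376. 142.]
scene tin [ 0.576 -0.318  0.002] 0.32 [222. 291.]
side basket [ 0.582 -0.31   0.035] 0.97 [247. 159.]
side basket [ 0.32  -0.268  0.001] 0.61 [309. 185.]
side basket [0.473 0.016 0.   ] 0.44 [236. 220.]
side stand [ 0.504 -0.502  0.002] 0.97 [283. 149.]
side stand [ 0.575 -0.321 -0.003] 0.59 [250. 167.]
side tray [ 0.47   0.014 -0.002] 0.81 [237. 221.]
side tin [0.53  0.327 0.034] 0.75 [160. 274.]
side tin [ 0.579 -0.315 -0.   ] 0.26 [249. 167.]
0.5 [ 0.14131349 -0.53149081  0.2186067 ] [-6.36181782e-05  9.91574040e-01  1.29541189e-01  9.01323952e-06] -0.0188
```

View pics/scene0.png

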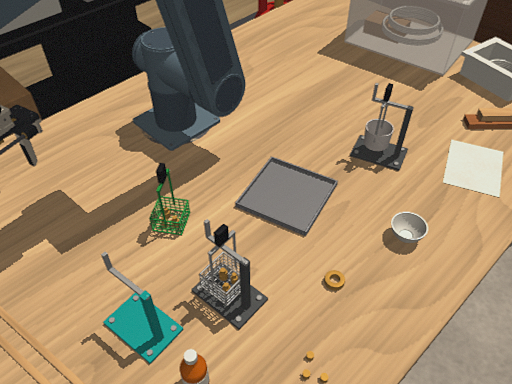

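View pics/side0.png

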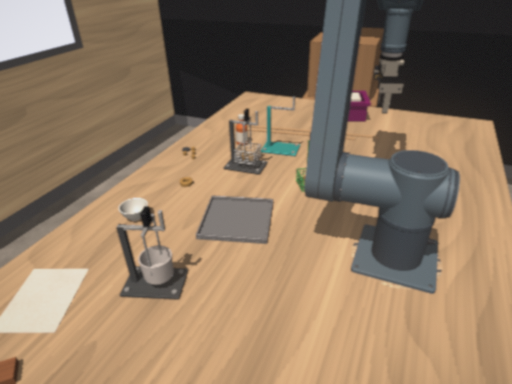

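The steel basket at (224,283) on the dark stand is the one wanted. The green basket at (172,222) and the empty turquoise stand at (136,323) are look-alikes, and the tin hangs at (376,142). I'll confirm this in an enlarged crop and get the stand's yaw.

```bash
python3 - <<'E'
import cv2
im=cv2.imread("pics/scene0.png")[200:340,130:290]
cv2.imwrite("pics/crop0.png",cv2.resize(im,None,fx=4,fy=4,interpolation=cv2.INTER_CUBIC))
E
```

```text
(no output)
```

View pics/crop0.png

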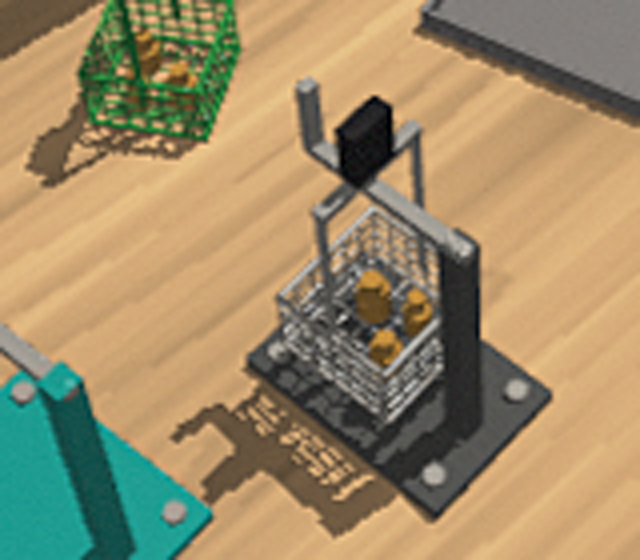

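The crop shows the bare-steel basket at full-picture pixel (222,280). It hangs on the dark stand's steel hook, with the tip at (207,221), post top at (246,261) and black grip top at (221,230). The green basket and turquoise stand are separate. Next I'll get the yaw and grip position from these pixels.

```bash
cat > h.py <<'E'
from workcell import bot
import numpy as np
def back(c,uv,z,k=None):
    k=k or bot.get_calibration(c); R=np.array(k["R"]);f=192/np.tan(np.radians(k["vfov"]/2))
    d=R.T@np.array([(uv[0]-k["cx"])/f,(uv[1]-k["cy"])/f,1]); o=-R.T@k["t"]
    return o+d*(z-o[2])/d[2]
E
python3 - <<'E'
from h import *
from scipy.spatial.transform import Rotation as Ro
P=lambda u,z:back("scene",u,z)[:2]
tip,post=P((206.8,221),.23),P((245.7,260.7),.185)
a,b,c=[P(u,.01) for u in((192.5,288.8),(239.2,328.8),(267.5,298.7))]
g=P((221,229.5),.233)
ang=lambda v:np.degrees(np.arctan2(v[1],v[0]))
print(tip,post,np.linalg.norm(post-tip),ang(post-tip),ang(b-a),np.linalg.norm(b-a),ang(c-b)-90,np.linalg.norm(c-b),"grip",g)
print("tip+34",tip+.34*(post-tip))
s=bot.state();q=s["tcp_rot"];print(Ro.from_quat(q,scalar_first=True).as_matrix().round(3))
for u in((272,159),(337,183),(306,232),(236,205)): print(P(u,.018).round(3))
E
```

```text
[ 0.54659046 -0.31673631] [ 0.64701624 -0.30721719] 0.10087592409791334 5.414749498015355 2.8838852644005337 0.14865490192316014 4.804656885339838 0.09675513299055868 grip [ 0.58466507 -0.31277122]
tip+34 [ 0.58073522 -0.31349981]
[[ 0.966  0.257  0.   ]
 [ 0.257 -0.966  0.   ]
 [ 0.    -0.    -1.   ]]
[0.358 0.076]
[0.553 0.132]
[ 0.606 -0.059]
[ 0.414 -0.121]
```

{"name": "step_arm", "arguments": {
  "deltas": [0,0,-4,0,0,0.09,0,0,0,-4,0,0,0.09,0,4,-1.6,0,0,0,0,0,4,-1.6,0,0,0,0,0,4,-1.6,0,0,0,0,0,4,-1.6,0,0,0,0,0,4,-1.6,0,0,0,0,0,4,-1.6,0,0,0,0,0,4,-1.6,0,0,0,0,0,4,-1.6,0,0,0,0,0,4,-1.6,0,0,0,0,0,4,-1.6,0,0,0,0,0],
  "grip_force": 30
}}

```text
clock: 2.0
tool_pos: [0.5285, -0.3394, 0.2987]
tcp_rot: [0.0, 0.999, 0.04, 0.0]
wrist_force: [-0.1, -0.8, 1.3]
grip_width: 0.999
gripper_force: 0.0
```

```bash
python3 - <<'E'
from h import *
import cv2
from scipy.spatial.transform import Rotation as Ro
s=bot.state();print(s["clock"],s["tool_pos"],Ro.from_quat(s["tcp_rot"],scalar_first=True).as_matrix().round(3))
k=bot.get_calibration("wrist");im=bot.get_image("wrist");cv2.imwrite("pics/w1.png",im[:,:,::-1])
for t in("basket","stand"):
  for d in bot.spot_point(t,"wrist"):print(t,np.round(d["xyz"],4),d["confidence"])
import pickle;pickle.dump(k,open("k1","wb"))
E
```

```text
2.0 [ 0.52849607 -0.33941591  0.2986631 ] [[ 0.997  0.08   0.   ]
 [ 0.08  -0.997 -0.   ]
 [ 0.     0.    -1.   ]]
basket [ 0.5834 -0.3138  0.036 ] 0.79
basket [ 0.3226 -0.2719 -0.003 ] 0.73
stand [ 0.5799 -0.3153 -0.0021] 0.89
```

View pics/w1.png

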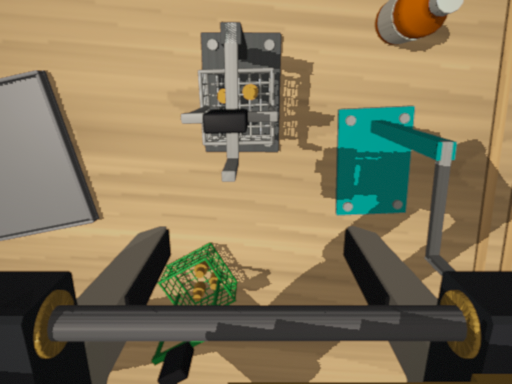

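The wrist view shows the steel basket's black grip at (225,121), with the bar square to the fingers. The turquoise stand at (375,160) and green basket at (199,280) are well off to the side. Now the grip position from this view.

```bash
python3 - <<'E'
from h import *
import pickle,cv2
k=pickle.load(open("k1","rb"))
im=cv2.imread("pics/w1.png")
m=(im[100:142,195:260].max(2)<45).astype(np.uint8)
n,l,st,ce=cv2.connectedComponentsWithStats(m);i=1+st[1:,4].argmax();print(st[i],ce[i]+[195,100])
g=back("wrist",ce[i]+[195,100],.213,k)
for uv in((183,118),(275,118)):print(back("wrist",uv,.189,k))
d=g-bot.state()["tool_pos"];x=np.array([.997,.08]);y=np.array([.08,-.997])
print(g,d,"tool x,y",x@d[:2],y@d[:2])
E
```

```text
[ 10   8  44  26 418] [229.57894737 119.58133971]
[ 0.57705831 -0.27496744  0.189     ]
[ 0.58287649 -0.34790561  0.189     ]
[ 0.58136598 -0.31366129  0.213     ] [ 0.05275871  0.02523586 -0.08502497] tool x,y 0.05461930475616923 -0.02093945870560167
```

{"name": "step_arm", "arguments": {
  "deltas": [2.7,-1.1,0,0,0,0,0,2.7,-1.1,0,0,0,0,0,0,0,2.4,0,0,0,0,0,0,2.4,0,0,0,0,0,0,2.4,0,0,0,0,0,0,2.4,0,0,0,0,0,0,0,0,0,0,0]
}}

```text
clock: 3.02
tool_pos: [0.5772, -0.314, 0.2006]
tcp_rot: [-0.001, 0.999, 0.039, -0.002]
wrist_force: [0.8, 0.1, -0.8]
grip_width: 1.001
gripper_force: 0.0
```

{"name": "step_arm", "arguments": {
  "deltas": [0,0,0,0,0,0,0.8,0,0,0,0,0,0,0.8,0,0,0,0,0,0,0.8,0,0,0,0,0,0,0.8,0,0,0,0,0,0,0.8,0,0,0,0,0,0,0.8],
  "grip_force": 35
}}

```text
clock: 3.78
tool_pos: [0.5794, -0.3139, 0.2026]
tcp_rot: [-0.0, 0.999, 0.04, -0.0]
wrist_force: [0.3, -0.2, 0.1]
grip_width: 0.402
gripper_force: 0.0
```

```bash
python3 - <<'E'
from h import *
import cv2
a=bot.get_image("scene")[170:330,140:300]; b=bot.get_image("wrist")[:,:,::-1]
cv2.imwrite("pics/g1.png",np.hstack([cv2.resize(a[:,:,::-1],(384,384)),cv2.resize(b,(416,312+72))]))
E
```

```text
(no output)
```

View pics/g1.png

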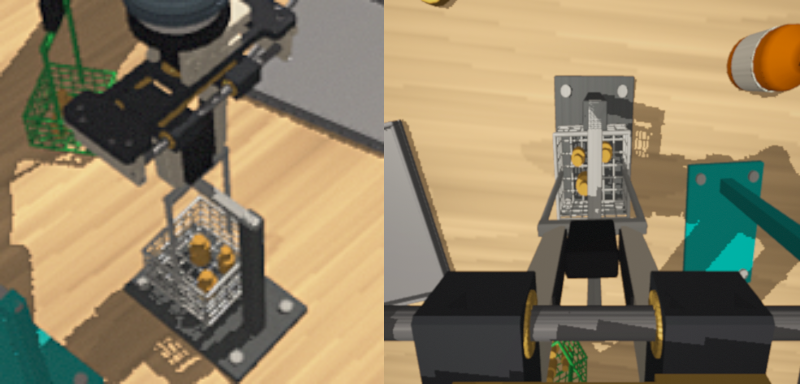

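The right half shows the grip between the fingers, centred at about (592,248), with the fingers still 37 mm apart and closing. I'll close fully and lift a little.

{"name": "step_arm", "arguments": {
  "deltas": [0,0,0,0,0,0,1,0,0,0,0,0,0,1,0,0,0,0,0,0,1,0,0,0,0,0,0,1,0,0,0,0,0,0,1],
  "grip_force": 35
}}

```text
clock: 4.5
tool_pos: [0.5794, -0.3138, 0.2026]
tcp_rot: [-0.0, 0.999, 0.04, -0.0]
wrist_force: [0.3, 1.9, 0.5]
grip_width: 0.319
gripper_force: 34.9
```

{"name": "step_arm", "arguments": {
  "deltas": [0,0,-1,0,0,0,1,0,0,-1,0,0,0,1,0,0,-1,0,0,0,1,0,0,-1,0,0,0,1,0,0,-1,0,0,0,1,0,0,-1,0,0,0,1,0,0,-0.6,0,0,0,1,0,0,0,0,0,0,1,0,0,0,0,0,0,1]
}}

```text
clock: 5.62
tool_pos: [0.5792, -0.3138, 0.2682]
tcp_rot: [-0.0, 0.999, 0.04, -0.0]
wrist_force: [-0.4, -0.1, -2.8]
grip_width: 0.324
gripper_force: 34.9
```

```bash
python3 - <<'E'
from h import *
import cv2
a=bot.get_image("scene")[150:330,140:300]; b=bot.get_image("wrist")[:,:,::-1]
for t in("basket",):
  for c in("scene","wrist"):
    for d in bot.spot_point(t,c):print(t,np.round(d["xyz"],4),d["confidence"])
cv2.imwrite("pics/g2.png",np.hstack([cv2.resize(a[:,:,::-1],(341,384)),cv2.resize(b,(416,384))]))
E
```

```text
basket [ 0.3258 -0.2686 -0.0024] 0.96
basket [ 0.5837 -0.3151  0.1034] 0.68
basket [ 0.5846 -0.3168  0.1013] 0.86
basket [ 0.3234 -0.2729 -0.0014] 0.6
```

View pics/g2.png

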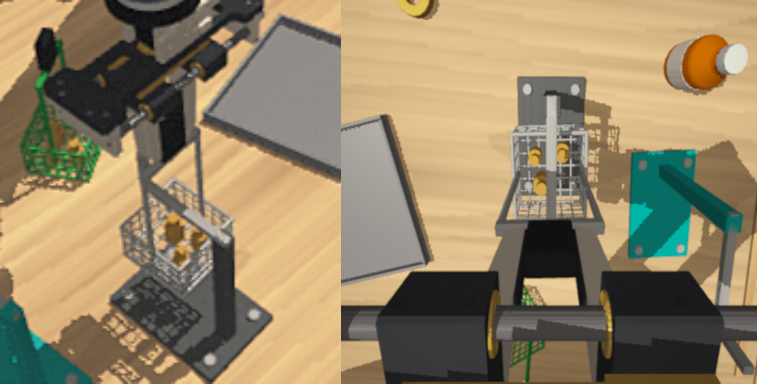

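The basket is lifted 66 mm, upright at z≈0.10, with the bar clear above the tip. Withdrawing along the stand's -x.

{"name": "step_arm", "arguments": {
  "deltas": [-0.5,0,0,0,0,0,1,-1,0,0,0,0,0,1,-1.5,0,0,0,0,0,1,-1.5,0,0,0,0,0,1,-1.5,0,0,0,0,0,1,-1.5,0,0,0,0,0,1,-1.5,0,0,0,0,0,1,-1.5,0,0,0,0,0,1,-1,0,0,0,0,0,1,-0.5,0,0,0,0,0,1,0,0,0,0,0,0,1,0,0,0,0,0,0,1]
}}

```text
clock: 7.32
tool_pos: [0.4601, -0.3235, 0.2686]
tcp_rot: [-0.0, 0.999, 0.04, 0.0]
wrist_force: [0.5, -0.2, -2.5]
grip_width: 0.321
gripper_force: 34.9
```

{"name": "step_arm", "arguments": {
  "deltas": [0.3,-1,0,0,0,0,1,0.3,-2,0,0,0,0,1,0.3,-3,0,0,0,0,1,0.3,-3,0,0,0,0,1,0.3,-3,0,0,0,0,1,0.3,-3,0,0,0,0,1,0.3,-3,0,0,0,0,1,0.3,-3,0,0,0,0,1,0.3,-3,0,0,0,0,1,0.3,-3,0,0,0,0,1,0.3,-3,0,0,0,0,1,0.3,-2,0,0,0,0,1]
}}

```text
clock: 8.82
tool_pos: [0.4693, 0.0012, 0.2689]
tcp_rot: [-0.0, 0.999, 0.041, 0.0]
wrist_force: [0.6, -0.3, -2.5]
grip_width: 0.324
gripper_force: 34.9
```

{"name": "step_arm", "arguments": {
  "deltas": [0,-1,0,0,0,0,1,0,0,0,0,0,0,1,0,0,0,0,0,0,1,0,0,0,0,0,0,1]
}}

```text
clock: 9.32
tool_pos: [0.4694, 0.0076, 0.2686]
tcp_rot: [0.0, 0.999, 0.039, -0.0]
wrist_force: [-0.1, 0.1, -3.8]
grip_width: 0.32
gripper_force: 34.9
```

```bash
python3 - <<'E'
from h import *
import cv2
ims=[]
for c in("scene","side"):
  im=bot.get_image(c);ims.append(im[:,:,::-1])
  for t in("basket","tray"):
    for d in bot.spot_point(t,c):print(c,t,np.round(d["xyz"],4),d["confidence"])
cv2.imwrite("pics/t1.png",np.hstack([cv2.resize(ims[0][90:290,180:380],(400,400)),cv2.resize(ims[1][90:290,150:350],(400,400))]))
E
```

```text
scene basket [0.4736 0.0082 0.1015] 0.75
scene basket [ 0.324  -0.2698 -0.0048] 0.74
scene tray [0.475  0.0084 0.001 ] 0.64
side basket [ 0.3244 -0.2723  0.0021] 0.82
side basket [0.4672 0.0102 0.0978] 0.66
side tray [0.471  0.0164 0.0007] 0.81
```

View pics/t1.png

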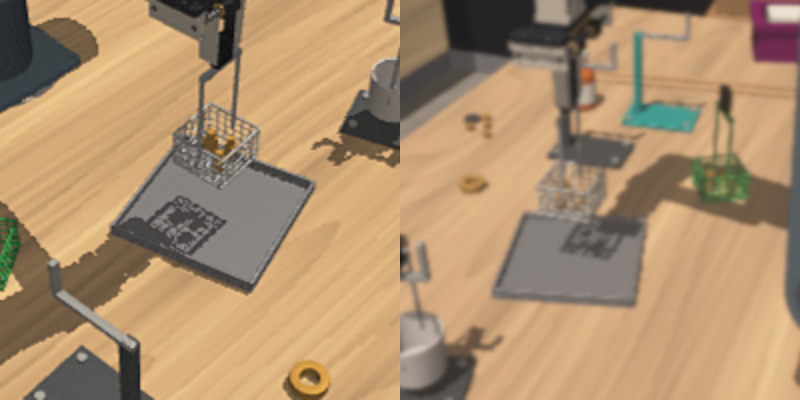

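The basket is upright over the tray centre, at (215,140) in the left half, with its shadow on the tray floor. Lowering, with the last part in small steps.

{"name": "step_arm", "arguments": {
  "deltas": [0,0,1,0,0,0,1,0,0,1.5,0,0,0,1,0,0,1.5,0,0,0,1,0,0,1.5,0,0,0,1,0,0,1.5,0,0,0,1,0,0,1,0,0,0,1,0,0,0.6,0,0,0,1,0,0,0.4,0,0,0,1,0,0,0,0,0,0,1,0,0,0,0,0,0,1]
}}

```text
clock: 10.88
tool_pos: [0.4696, 0.0083, 0.1791]
tcp_rot: [0.0, 0.999, 0.04, 0.0]
wrist_force: [0.6, -0.2, -3.8]
grip_width: 0.323
gripper_force: 34.9
```

{"name": "step_arm", "arguments": {
  "deltas": [0,0,0.2,0,0,0,1,0,0,0.2,0,0,0,1,0,0,0,0,0,0,1]
}}

```text
clock: 11.25
tool_pos: [0.4692, 0.0084, 0.1745]
tcp_rot: [-0.0, 0.999, 0.04, -0.0]
wrist_force: [0.6, -0.2, -1.9]
grip_width: 0.322
gripper_force: 34.9
```

{"name": "step_arm", "arguments": {
  "deltas": [0,0,0.1,0,0,0,1,0,0,0.1,0,0,0,1,0,0,0,0,0,0,1,0,0,0,0,0,0,1]
}}

```text
clock: 11.75
tool_pos: [0.4693, 0.0083, 0.1726]
tcp_rot: [-0.0, 0.999, 0.04, -0.0]
wrist_force: [-0.2, 0.1, -3.8]
grip_width: 0.319
gripper_force: 34.9
```

{"name": "step_arm", "arguments": {
  "deltas": [0,0,0.1,0,0,0,1,0,0,0.1,0,0,0,1,0,0,0,0,0,0,1,0,0,0,0,0,0,1]
}}

```text
clock: 12.25
tool_pos: [0.4697, 0.0083, 0.1726]
tcp_rot: [0.0, 0.999, 0.04, 0.001]
wrist_force: [-3.9, 1.4, 12.1]
grip_width: 0.319
gripper_force: 35.0
```

The floor pushes back with 12 N, so the basket is standing. I'll ease off 1 mm, open, then go straight up.

{"name": "step_arm", "arguments": {
  "deltas": [0,0,-0.1,0,0,0,1,0,0,0,0,0,0,0.5,0,0,0,0,0,0,0.3,0,0,0,0,0,0,0.3,0,0,0,0,0,0,0.3,0,0,0,0,0,0,0.3,0,0,0,0,0,0,0.3,0,0,0,0,0,0,0.3]
}}

```text
clock: 13.25
tool_pos: [0.4693, 0.0083, 0.1716]
tcp_rot: [-0.0, 0.999, 0.04, 0.0]
wrist_force: [-0.4, -0.0, -0.5]
grip_width: 0.701
gripper_force: 0.0
```

{"name": "step_arm", "arguments": {
  "deltas": [0,0,-1,0,0,0,0.3,0,0,-2,0,0,0,0.3,0,0,-2,0,0,0,0.3,0,0,-3,0,0,0,0.3,0,0,-3,0,0,0,0.3,0,0,-2,0,0,0,0.3,0,0,0,0,0,0,0.3,0,0,0,0,0,0,0.3]
}}

```text
clock: 14.25
tool_pos: [0.4689, 0.0084, 0.301]
tcp_rot: [-0.0, 0.999, 0.04, -0.0]
wrist_force: [-0.0, -0.6, -0.2]
grip_width: 0.701
gripper_force: 0.0
```

```bash
python3 - <<'E'
from h import *
import cv2
ims=[]
for c in("scene","side"):
  im=bot.get_image(c);ims.append(im[:,:,::-1])
  for t in("basket","tin"):
    for d in bot.spot_point(t,c):print(c,t,np.round(d["xyz"],4),d["confidence"])
cv2.imwrite("pics/e1.png",np.hstack([cv2.resize(ims[0][70:290,200:420],(400,400)),cv2.resize(ims[1][110:310,110:310],(400,400))]))
E
```

```text
scene basket [0.4706 0.0079 0.0034] 0.81
scene basket [ 0.3235 -0.2723  0.0026] 0.58
scene tin [0.5378 0.3258 0.0337] 0.71
side basket [ 0.3218 -0.2696 -0.0005] 0.87
side basket [0.4702 0.0137 0.0038] 0.62
side tin [0.5304 0.3275 0.0332] 0.92
side tin [ 0.4729  0.0142 -0.0009] 0.62
```

View pics/e1.png

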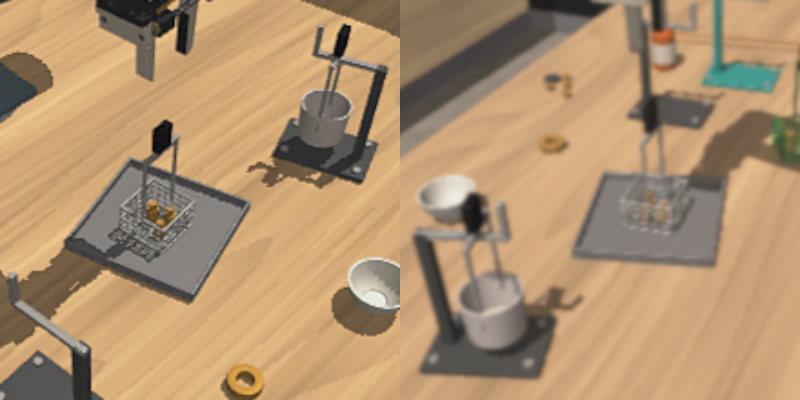

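The basket stands upright in the tray at (157,215) in the left half, and the gripper is clear above it. The tin still hangs at (325,115). Handing in.

```bash
python3 -c "
from workcell import bot
print(bot.close_job())"
```

```text
the job is handed in; nothing more can be done
None
```

The wire basket stands upright and released near the middle of the grey drip tray, the tin still hangs on its hook, and the job is handed in at about 14.5 s on the robot's clock (no verdict was returned).

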